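# Wind the clockwork drying turntable and load the blue-banded vase

### The arm

A 7-joint arm with a two-finger parallel gripper is mounted at the origin on the work surface. World frame = base frame: x ahead of the robot, y to its left, z up, the work surface at z = 0. Lengths are in m, angles in degrees, forces in N, time in s.
With the tool pointing down it reaches from about 0.4 to 0.85 m from the base axis. Payload 4.5 kg.
Tool frame: the origin (TCP) lies between the finger pads; the fingertips stand r.tip_reach ahead of it and the grasp point (between the pads) lies 2 mm behind it (r.tip_reach is the distance from the TCP to the fingertips, in m); z points along the fingers, y is the line along which they close (so a half turn about z gives the same grasp; the last joint's range is limited). The gripper opens to 88 mm and grips with 3 to 60 N. Pads are 18 mm wide; open, the fingers measure 123 mm over their backs; the gripper's body (75 mm by 187 mm) begins 45 mm behind the grasp point.
Start: joints at [-66.245, 39.483, -11.15, 89.685, 9.013, 51.709, -12.324], TCP at [0.232, 0.58, 0.256] pointing down, gripper open.
Joint ranges: [-172.22, 172.22], [-26.19, 119.32], [-84.43, 86.54], [7.71, 146.69], [-57.33, 237.33], [2.42, 119.75], [-152.13, 152.13]. Speed limits (degrees/s): [147.25, 147.25, 180, 180, 180, 180, 180].

### API

Orientations are given as [roll, pitch, yaw] about the fixed x, y, z axes, in that order (R = Rz(yaw) Ry(pitch) Rx(roll)).
In Python, from workcell import sensors, capture, camera_model, job, r gives the robot as it stands. The module is installed in compiled form; this text tells all that it offers.
- The arm moves only by the shell command python3 -m handwheel 'ROWS' [FORCE]. ROWS is text: rows parted by semicolons, each of 7 numbers parted by spaces: the shift along the tool's x, y, z normalised to -1 to 1, where 1 is 0.15 m, then the turn, a rotation vector about the tool's x, y, z normalised to -1 to 1, where 1 is pi/2 rad, then the gripper command: -1 is shut, 1 is fully open, values between are in proportion. A call has exactly 8 rows; each row is the pose to reach, as a shift and turn from the pose commanded when the call began, along the tool's axes at that moment; what a row does not reach only later rows make up. A row lasts 1/10 s, in which the tool goes at most 50 mm and 8.59 degrees, less where a joint would pass 70% of its speed; a pose out of reach is approached as far as the arm can. A call with a number of a shift or a turn outside -1 to 1 is refused whole. A call with a gripper value outside its range is refused whole. The fingers move at their own pace and stop on an object; FORCE is the grip in N (left out, the last holds). Time passes only in rows, so rows that repeat a pose let the fingers close, or fill a call up. It gives the time, the measured TCP pose, the force, the opening and the grip force at its end, in the units of the state.
- sensors.get_obs(): the state, without advancing time (a new reading comes with each control period).
- capture(name): name is "scene" or "top" or "wrist"; returns the picture (420x560x3 uint8, red, green, blue); there is no depth.
- camera_model(name): a dict with "K" (3x3 intrinsics, pixels), "rvec" (rotation vector, rad) and "tvec" (3), from world to camera coordinates, as OpenCV has them; the wrist camera has in their place "hand_eye" (4x4, takes a point from camera to tool coordinates, whose origin is the TCP and whose axes are the flange's). Camera axes: x right, y down, z forward; pixel columns grow to the right and rows downward; lengths in m; the calibration is good to about 2 mm. The wrist camera is an equidistant fisheye: a pixel r from the principal point sees the ray r / f radians off the axis. A picture is of the moment at which its call begins: read the wrist's pose just before it. camera_model takes no time and is no camera call.
- job.close_job(): hands the job in; it is judged then, once.
The state is a dict: "time_s": time; "joint_positions": joint angles; "joint_vel": joint speeds; "effort": joint torques, N m; "tool_pos": TCP position; "tool_rot": TCP orientation; "contact_force": force on the tool from outside, world axes, zero at the start; "moment": the same for the moment, N m; "gripper_width": opening from 0.0 (shut) to 1.0 (fully open); "finger_force": force on a finger pad.
Only numpy, scipy, OpenCV 4.12 (cv2) and the standard library are available. Lean on these libraries where they do the work, as an engineer would, in place of code of your own. Each camera call takes 0.05 s, during which the arm holds its last target. There are 200 camera calls.

### The job

Get the drying turntable ready: wind its brass key clockwise (seen from above), a part-turn at a time, until the orange pointer stands in the green zone, and never into the red. Then pick up the blue-banded vase and set it down softly, upright, in the black ring at the middle of the platter. Let go of everything, and leave the two plain vases standing where they are.

Things in the scene. Friction and masses are not known exactly. Their poses are not given: they have to be found in the camera images.
- turntable: Cream housing, 150 mm (its x) by 300 mm (its y) and 80 mm high, fixed to the table; origin under its centre, z up. On top: a round platter towards its -y end, a brass wind-up key towards its +y end, and a tension gauge strip along its +x edge. Its place and yaw vary (yaw within 0.45 rad of 0).
- platter_top (a point): Centre of the platter's top face, 100 mm above the table, at turntable (0, -80 mm). The platter is a flat aluminium disc of 140 mm diameter, braked (it does not turn), with a thin black ring of 74 mm diameter drawn round its centre.
- key (a joint): Winding angle of the key in rad, 0 (slack) to 7.0 (stop), growing clockwise seen from above. White zone up to 4.5, green 4.5 to 5.7, red beyond. Starts between 0.5 and 1.7. The spring resists with about 0.07 N m plus 0.008 N m per rad; the key stays where it is left, so one may let go and take a new hold. Turned back by force, it unwinds.
- key_grip (a point): Middle of the key's brass butterfly blade, on its vertical turning axis, 130 mm above the table, at turntable (0, +90 mm). Blade 64 mm long (point x), 10 mm thick (point y), 36 mm high (112 to 148 mm up), the same both ways round, on a 14 mm shaft over a 40 mm wide collar 90 mm up. It turns with the key: yaw = turntable's yaw minus winding angle.
- pointer_tip (a point): Top of the orange gauge pointer, 24 mm long and 90 mm above the table at its top, sliding along the turntable's +y by 14 mm for each rad of winding: in the turntable's frame x = 61 mm, y = -35 mm + 14 mm x winding angle. The strip under it is white up to y = 28 mm, green from 28 to 45 mm, then red.
- vase_blue: Pale clay vase with a cobalt-blue band round its belly and a blue lip; loose, 0.14 to 0.28 kg, 130 mm high; origin at the centre of its foot, z up. Foot 44 mm across, belly 60 mm across at 45 mm up, straight neck 24 mm across from 88 to 122 mm up, lip 30 mm across. It stands upright on the table among the plain vases; which of the three places it has varies.
- vase_plain1: Plain brown clay vase, same shape and size as the blue-banded one, no band; leave alone. Origin at the centre of its foot.
- vase_plain2: Plain brown clay vase, same as the other plain one; leave alone. Origin at the centre of its foot.

How it is judged:
By the outcome, as a careful person would: the job done as asked, in the order asked, and still so for the second after the job is handed in, with the robot touching nothing.
It also fails if it takes over 72 s, if anything falls off the work surface, if the arm or the gripper's body presses on something with over 40 N, if the wrist force passes 120 N, or if a joint passes its speed limit or range.

## Working session

There is one attempt and no reset: what is moved stays moved. The work goes in short steps, Python scripts to look and compute and a shell command to move; the robot and the scene stay as the last step left them, time stands still between calls to the robot, and variables do not carry over. Pictures are saved under pics/ and viewed, at most 12 in all, crops included, and the job is handed in when it is done.

```bash
mkdir -p pics; python3 - <<'E'
from workcell import sensors,capture,camera_model,r
import cv2,numpy as np
o=sensors.get_obs();print({k:np.round(o[k],3).tolist() for k in('time_s','tool_pos','tool_rot','gripper_width','contact_force')},r.tip_reach)
for n in("scene","top"):
    cv2.imwrite(f"pics/{n}0.png",capture(n)[...,::-1])
    m=camera_model(n);print(n,{k:np.round(v,3).tolist() for k,v in m.items()})
print(camera_model("wrist"))
E
```

```text
{'time_s': 0.0, 'tool_pos': [0.232, 0.58, 0.255], 'tool_rot': [-179.896, 0.007, 158.186], 'gripper_width': 1.0, 'contact_force': [0.004, -0.354, 0.407]} 0.017
scene {'K': [[447.024, 0.0, 286.593], [0.0, 447.024, 210.291], [0.0, 0.0, 1.0]], 'rvec': [1.356, 2.395, -0.755], 'tvec': [0.344, -0.3, 1.34]}
top {'K': [[414.075, 0.0, 278.362], [0.0, 414.075, 216.276], [0.0, 0.0, 1.0]], 'rvec': [2.121, -2.132, 0.17], 'tvec': [-0.035, 0.572, 0.896]}
{'K': array([[325.1922621 ,   0.        , 284.77530647],
       [  0.        , 325.1922621 , 211.18903359],
       [  0.        ,   0.        ,   1.        ]]), 'hand_eye': array([[-4.08902434e-04, -9.48871667e-01, -3.15661831e-01,
         8.16287039e-02],
       [ 9.99999896e-01, -3.23482725e-04, -3.23000087e-04,
         9.42298359e-04],
       [ 2.04374482e-04, -3.15661930e-01,  9.48871701e-01,
        -1.29943570e-01],
       [ 0.00000000e+00,  0.00000000e+00,  0.00000000e+00,
         1.00000000e+00]])}
```

View pics/top0.png

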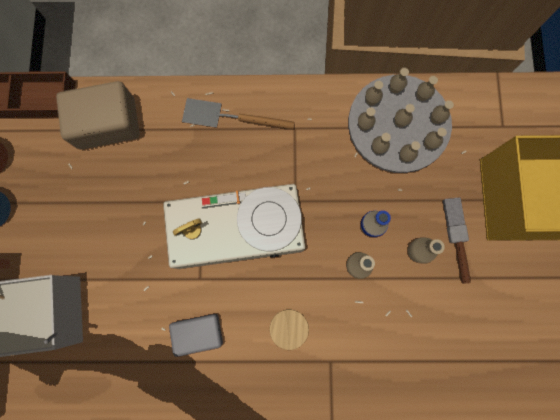

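View pics/scene0.png

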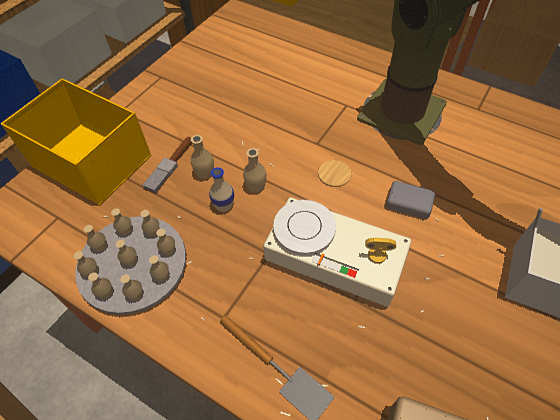

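The top view shows the platter at about (269,218), the key at about (188,228), the pointer near (237,197) and the blue vase's lip at (382,218). The plain vases' lips are at (368,264) and (437,247). The next step is enlarged crops of the turntable and vases.

```bash
cat > h.py <<'E'
import numpy as np,cv2
from scipy.spatial.transform import Rotation as R
from workcell import sensors,capture,camera_model
def p2w(n,px,z):
    m=camera_model(n);Rm=cv2.Rodrigues(np.array(m['rvec'],float))[0];t=np.array(m['tvec']).ravel()
    c=-Rm.T@t; d=Rm.T@np.linalg.inv(m['K'])@[px[0],px[1],1]
    return c+d*(z-c[2])/d[2]
def w2p(n,P):
    m=camera_model(n);return cv2.projectPoints(np.array([P],float),np.array(m['rvec'],float),np.array(m['tvec'],float),m['K'],None)[0].ravel()
def pose():
    o=sensors.get_obs();return np.array(o['tool_pos']),R.from_euler('xyz',o['tool_rot'],degrees=True)
def wr(px,z,ps=None):
    m=camera_model('wrist');p,q=ps or pose();K=m['K'];H=m['hand_eye']
    v=np.array([px[0]-K[0,2],px[1]-K[1,2]]);rr=np.hypot(*v);th=rr/K[0,0]
    d=np.r_[v/rr*np.sin(th),np.cos(th)] if rr>0 else np.array([0,0,1.])
    d=q.apply(H[:3,:3]@d);c=p+q.apply(H[:3,3]);return c+d*(z-c[2])/d[2]
def go(target,yaw=None):
    """normalised shift & turn, tool down at given yaw (deg)"""
    p,q=pose();s=q.inv().apply(np.array(target)-p)/.15
    out=np.round(s,3)
    if yaw is None: yaw=q.as_euler('xyz',degrees=True)[2]
    t=(q.inv()*R.from_euler('xyz',[180,0,yaw],degrees=True)).as_rotvec()/(np.pi/2)
    print('shift',out,'turn',np.round(t,3))
E
python3 - <<'E'
from h import *
im=cv2.imread('pics/top0.png')
a=cv2.resize(im[175:275,155:315],None,fx=5,fy=5,interpolation=cv2.INTER_CUBIC)
cv2.imwrite('pics/c1.png',a)
for nm,px,z in[('plat',(269,218),.1),('key',(188,228),.13),('lipblue',(382,218),.13),('lip1',(368,264),.13),('lip2',(437,247),.13)]:print(nm,p2w('top',px,z).round(3))
E
```

```text
plat [ 0.559 -0.019  0.1  ]
key [0.534 0.148 0.13 ]
lipblue [ 0.552 -0.254  0.13 ]
lip1 [ 0.458 -0.222  0.13 ]
lip2 [ 0.492 -0.364  0.13 ]
```

View pics/c1.png

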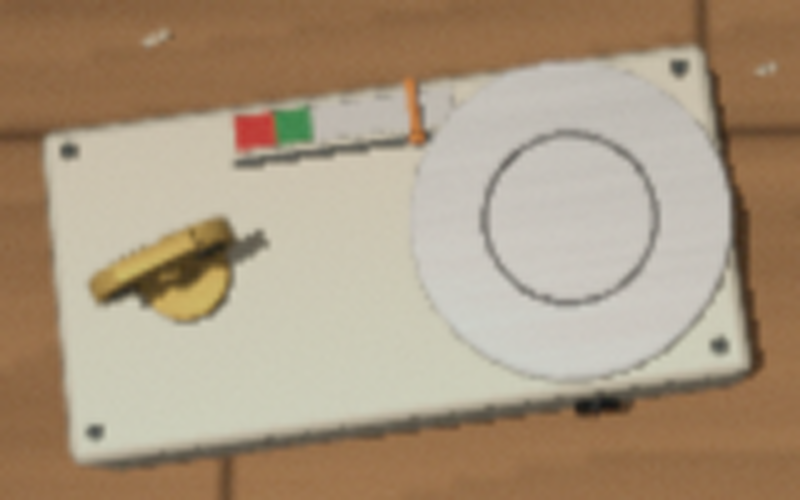

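The crop shows the ring centre at (570,217), the blade from (95,288) to (230,225), the pointer at (413,108) and the housing corners at (48,135), (700,48), (748,370) and (75,460). I'll work out the pose from these.

```bash
python3 - <<'E'
from h import *
f=lambda u,v:(155+u/5-.4,175+v/5-.4)
C=[p2w('top',f(*c),.08) for c in[(48,135),(700,48),(748,370),(75,460)]]
print(np.round(C,3))
c=np.mean(C,0);ys=[C[0]-C[1],C[3]-C[2]];xs=[C[0]-C[3],C[1]-C[2]]
yaw=np.mean([np.arctan2(-v[0],v[1]) for v in ys]);print('lens',[np.linalg.norm(v) for v in ys+xs],'yaw',np.degrees(yaw),'ctr',c)
print([np.degrees(np.arctan2(-v[0],v[1])) for v in ys],[np.degrees(np.arctan2(v[1],v[0])) for v in xs])
pl=p2w('top',f(570,217),.1);print('plat',pl)
Rz=lambda a:np.array([[np.cos(a),-np.sin(a)],[np.sin(a),np.cos(a)]])
print('from corners plat',c[:2]+Rz(yaw)@[0,-.08],'key',c[:2]+Rz(yaw)@[0,.09],'key from plat',pl[:2]+Rz(yaw)@[0,.17])
for z in(.09,.066,.08):
  print('ptr',z,[Rz(yaw).T@(p2w('top',f(*q),z)[:2]-c[:2]) for q in[(410,80),(418,142)]])
for n,q in[('e1',(95,285)),('e2',(228,222))]:print(n,p2w('top',f(*q),.148))
a,b=[p2w('top',f(*q),.148) for q in[(95,285),(228,222)]];print('blade mid',(a+b)/2,np.linalg.norm(a-b),'dir deg',np.degrees(np.arctan2(*(b-a)[1::-1])))
E
```

```text
[[ 0.601  0.215  0.08 ]
 [ 0.639 -0.076  0.08 ]
 [ 0.494 -0.095  0.08 ]
 [ 0.457  0.197  0.08 ]]
lens [np.float64(0.29297174795976316), np.float64(0.2943150149316168), np.float64(0.14499101532525924), np.float64(0.1454001463682074)] yaw 7.348368699299841 ctr [0.54768247 0.0604723  0.08      ]
[np.float64(7.388277135663008), np.float64(7.3084602629366735)] [np.float64(7.085970491524197), np.float64(7.616032814746582)]
plat [ 0.55896842 -0.01810703  0.1       ]
from corners plat [ 0.55791462 -0.01887064] key [0.5361713  0.14973312] key from plat [0.5372251  0.15049673]
ptr 0.09 [array([ 0.07314296, -0.01711359]), array([ 0.04493116, -0.01738258])]
ptr 0.066 [array([ 0.07916418, -0.01511229]), array([ 0.05019111, -0.01538854])]
ptr 0.08 [array([ 0.0756518 , -0.01627972]), array([ 0.04712281, -0.01655173])]
e1 [0.5240912  0.17322973 0.148     ]
e2 [0.5496938  0.11979455 0.148     ]
blade mid [0.5368925  0.14651214 0.148     ] 0.05925210365080579 dir deg -64.39934446327412
```

```bash
python3 - <<'E'
from h import *
go([.537,.15,.25])
go([.537,.15,.25],115)
E
```

```text
shift [-2.952 -1.904  0.037] turn [-0.001  0.    -0.   ]
shift [-2.952 -1.904  0.037] turn [-0.001  0.     0.48 ]
```

```bash

python3 -m handwheel '-0.3 -0.2 0 0 0 0 1;-0.6 -0.4 0 0 0 0 1;-0.9 -0.57 0 0 0 0 1;-0.98 -0.63 0 0 0 0 1;-0.98 -0.63 0 0 0 0 1;-0.98 -0.63 0 0 0 0 1;-0.98 -0.63 0 0 0 0 1;-0.98 -0.63 0 0 0 0 1'
python3 -m handwheel '-0.3 -0.2 0 0 0 0 1;-0.6 -0.4 0 0 0 0 1;-0.9 -0.57 0 0 0 0 1;-0.98 -0.63 0 0 0 0 1;-0.98 -0.63 0 0 0 0 1;-0.98 -0.63 0 0 0 0 1;-0.98 -0.63 0 0 0 0 1;-0.98 -0.63 0 0 0 0 1'
python3 -m handwheel '-0.3 -0.2 0 0 0 0.1 1;-0.6 -0.4 0 0 0 0.2 1;-0.9 -0.57 0 0 0 0.3 1;-0.98 -0.63 0 0 0 0.4 1;-0.98 -0.63 0 0 0 0.48 1;-0.98 -0.63 0 0 0 0.48 1;-0.98 -0.63 0 0 0 0.48 1;-0.98 -0.63 0 0 0 0.48 1'
python3 - <<'E'
from h import *
print(np.round(sensors.get_obs()['joint_positions'],1),sensors.get_obs()['tool_rot'])
im=capture('wrist');cv2.imwrite('pics/w1.png',im[...,::-1])
go([.537,.15,.25],115)
E
```

```text
time_s: 0.9
tool_pos: [0.3323, 0.4394, 0.2557]
tool_rot: [180.0, -0.1, 158.3]
contact_force: [-0.0, 0.2, 0.4]
gripper_width: 0.996
finger_force: 0.0
time_s: 1.7
tool_pos: [0.4338, 0.2975, 0.2558]
tool_rot: [180.0, -0.0, 158.4]
contact_force: [1.0, 0.3, -0.7]
gripper_width: 0.999
finger_force: 0.0
time_s: 2.5
tool_pos: [0.5356, 0.1548, 0.2557]
tool_rot: [-180.0, -0.1, 115.3]
contact_force: [-0.1, 0.3, -0.1]
gripper_width: 1.004
finger_force: 0.0
[-19.6  34.2  -2.  101.8   1.5  44.1   2.9] [-1.79993777e+02 -5.33025836e-02  1.15283941e+02]
shift [-0.031 -0.005  0.038] turn [ 0.    -0.     0.003]
```

View pics/w1.png

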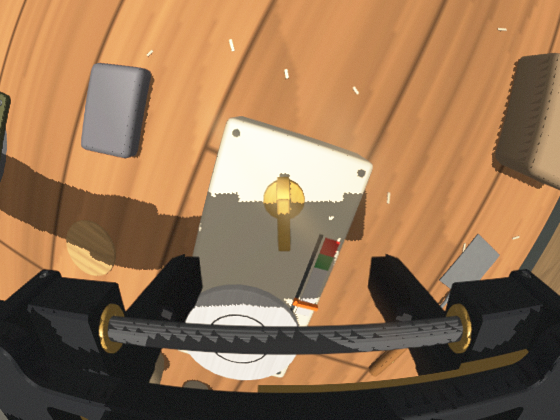

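The wrist view shows the blade lying along the tool's x axis, from (284,176) to (284,250), so the yaw is right. I'll check its position.

```bash
python3 - <<'E'
from h import *
a,b=wr((284,176),.148),wr((284,250),.148);print(a,b,(a+b)/2,np.linalg.norm(a-b))
go([.537,.15,.13],115)
E
```

```text
[0.52293157 0.18279894 0.148     ] [0.54871376 0.12792171 0.148     ] [0.53582267 0.15536033 0.148     ] 0.0606319390975388
shift [-0.031 -0.005  0.838] turn [ 0.    -0.     0.003]
```

```bash

python3 -m handwheel '-0.02 0 0.2 0 0 0 1;-0.02 0 0.4 0 0 0 1;-0.02 0 0.6 0 0 0 1;-0.02 0 0.75 0 0 0 1;-0.02 0 0.83 0 0 0 1;-0.02 0 0.83 0 0 0 1;-0.02 0 0.83 0 0 0 1;-0.02 0 0.83 0 0 0 1'
python3 -m handwheel '0 0 0 0 0 0 -1;0 0 0 0 0 0 -1;0 0 0 0 0 0 -1;0 0 0 0 0 0 -1;0 0 0 0 0 0 -1;0 0 0 0 0 0 -1;0 0 0 0 0 0 -1;0 0 0 0 0 0 -1' 40
python3 - <<'E'
from h import *
o=sensors.get_obs();print(o['contact_force'],o['moment'],o['gripper_width'],o['finger_force'])
E
```

```text
time_s: 3.35
tool_pos: [0.5384, 0.1508, 0.1324]
tool_rot: [179.9, 0.0, 115.0]
contact_force: [-0.2, 0.3, 0.6]
gripper_width: 1.003
finger_force: 0.0
time_s: 4.15
tool_pos: [0.5376, 0.1505, 0.1312]
tool_rot: [-180.0, -0.0, 115.0]
contact_force: [-0.2, -0.8, -0.8]
gripper_width: 0.296
finger_force: 0.0
[-0.18284096 -0.79433936 -0.76635429] [-0.04712716  0.06957546  0.05583036] 0.29629302705530064 0.0
```

Still closing. I'll wait for contact, then turn partway.

```bash

python3 -m handwheel '0 0 0 0 0 0 -1;0 0 0 0 0 0 -1;0 0 0 0 0 0 -1;0 0 0 0 0 0 -1;0 0 0 0 0 0 -1;0 0 0 0 0 0 -1;0 0 0 0 0 0 -1;0 0 0 0 0 0 -1' 40
python3 -m handwheel '0 0 0 0 0 0.08 -1;0 0 0 0 0 0.16 -1;0 0 0 0 0 0.24 -1;0 0 0 0 0 0.32 -1;0 0 0 0 0 0.4 -1;0 0 0 0 0 0.48 -1;0 0 0 0 0 0.55 -1;0 0 0 0 0 0.6 -1'
python3 - <<'E'
from h import *
o=sensors.get_obs();print(o['moment'],np.round(o['joint_positions'],1))
E
```

```text
time_s: 4.95
tool_pos: [0.5368, 0.1501, 0.1311]
tool_rot: [-179.9, -0.0, 115.0]
contact_force: [-3.8, -1.3, 3.7]
gripper_width: 0.139
finger_force: 40.0
time_s: 5.75
tool_pos: [0.537, 0.1501, 0.1311]
tool_rot: [-180.0, 0.1, 60.8]
contact_force: [-4.6, -3.0, 2.6]
gripper_width: 0.141
finger_force: 40.0
[-0.51846125  1.06155729  0.08649838] [-27.4  45.7  12.  108.1 -18.4  28.1 -31.8]
```

```bash

python3 -m handwheel '0 0 0 0 0 0.08 -1;0 0 0 0 0 0.16 -1;0 0 0 0 0 0.24 -1;0 0 0 0 0 0.32 -1;0 0 0 0 0 0.4 -1;0 0 0 0 0 0.48 -1;0 0 0 0 0 0.55 -1;0 0 0 0 0 0.6 -1'
python3 - <<'E'
from h import *
o=sensors.get_obs();print(o['moment'],np.round(o['joint_positions'],1),np.degrees(1.27)+115-o['tool_rot'][2])
cv2.imwrite('pics/t2.png',cv2.resize(capture('top')[175:275,155:315,::-1],None,fx=3,fy=3,interpolation=cv2.INTER_CUBIC))
E
```

```text
time_s: 6.55
tool_pos: [0.5371, 0.1499, 0.1311]
tool_rot: [179.9, 0.1, 6.8]
contact_force: [-4.6, -2.1, 2.6]
gripper_width: 0.141
finger_force: 40.0
[-0.48284716  1.09583753  0.05434412] [-35.2  48.1  26.2 108.5 -37.8  32.3 -66.9] 180.95339314851807
```

View pics/t2.png

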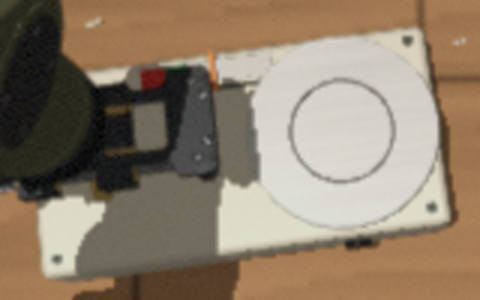

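The pointer moved from px 237.6 to 225.7, about 26 mm or 1.9 rad, so the winding is about 3.15. I'll open, go back half a turn around the blade, and take a new hold.

```bash

python3 -m handwheel '0 0 0 0 0 0 1;0 0 0 0 0 0 1;0 0 0 0 0 0 1;0 0 0 0 0 0 1;0 0 0 0 0 0 1;0 0 0 0 0 0 1;0 0 0 0 0 0 1;0 0 0 0 0 0 1'
python3 -m handwheel '0 0 0 0 0 0 1;0 0 0 0 0 -0.05 1;0 0 0 0 0 -0.1 1;0 0 0 0 0 -0.2 1;0 0 0 0 0 -0.29 1;0 0 0 0 0 -0.38 1;0 0 0 0 0 -0.47 1;0 0 0 0 0 -0.55 1'
python3 -m handwheel '0 0 0 0 0 -0.7 1;0 0 0 0 0 -0.7 1;0 0 0 0 0 -0.7 1;0 0 0 0 0 -0.7 1;0 0 0 0 0 -0.7 1;0 0 0 0 0 -0.7 1;0 0 0 0 0 -0.7 1;0 0 0 0 0 -0.7 1'
python3 -m handwheel '0 0 0 0 0 -0.7 1;0 0 0 0 0 -0.7 1;0 0 0 0 0 -0.7 1;0 0 0 0 0 -0.7 1;0 0 0 0 0 -0.7 1;0 0 0 0 0 -0.7 1;0 0 0 0 0 -0.7 1;0 0 0 0 0 -0.7 1'
python3 - <<'E'
from h import *
o=sensors.get_obs();print(o['moment'],np.round(o['joint_positions'],1))
go([.537,.15,.131],-173.2)
E
```

```text
time_s: 7.4
tool_pos: [0.5377, 0.1505, 0.1312]
tool_rot: [-180.0, -0.0, 7.0]
contact_force: [0.7, 1.0, -0.0]
gripper_width: 0.841
finger_force: 0.0
time_s: 8.2
tool_pos: [0.5377, 0.1504, 0.1313]
tool_rot: [180.0, -0.0, 56.8]
contact_force: [-1.1, -0.1, 0.3]
gripper_width: 1.001
finger_force: 0.0
time_s: 9.0
tool_pos: [0.5377, 0.1501, 0.1312]
tool_rot: [180.0, -0.0, 119.7]
contact_force: [0.4, -0.0, -0.9]
gripper_width: 1.0
finger_force: 0.0
time_s: 9.8
tool_pos: [0.5377, 0.1499, 0.1311]
tool_rot: [-180.0, -0.0, -177.3]
contact_force: [-0.5, 0.2, -0.5]
gripper_width: 0.997
finger_force: 0.0
[0.05124654 0.02386555 0.03746989] [ -9.   45.7 -19.2 107.1  26.7  31.6  46.8]
shift [0.005 0.001 0.001] turn [-0.    -0.    -0.046]
```

```bash

python3 -m handwheel '0 0 0 0 0 -0.045 0;0 0 0 0 0 -0.045 0;0 0 0 0 0 -0.045 -1;0 0 0 0 0 -0.045 -1;0 0 0 0 0 -0.045 -1;0 0 0 0 0 -0.045 -1;0 0 0 0 0 -0.045 -1;0 0 0 0 0 -0.045 -1' 40
python3 -m handwheel '0 0 0 0 0 0 -1;0 0 0 0 0 0 -1;0 0 0 0 0 0 -1;0 0 0 0 0 0 -1;0 0 0 0 0 0 -1;0 0 0 0 0 0 -1;0 0 0 0 0 0 -1;0 0 0 0 0 0 -1'
python3 -m handwheel '0 0 0 0 0 0.08 -1;0 0 0 0 0 0.16 -1;0 0 0 0 0 0.24 -1;0 0 0 0 0 0.32 -1;0 0 0 0 0 0.4 -1;0 0 0 0 0 0.48 -1;0 0 0 0 0 0.55 -1;0 0 0 0 0 0.6 -1'
python3 - <<'E'
from h import *
o=sensors.get_obs();print(o['moment'],np.round(o['joint_positions'],1))
E
```

```text
time_s: 10.6
tool_pos: [0.5376, 0.1505, 0.1313]
tool_rot: [180.0, 0.0, -173.5]
contact_force: [-0.4, -0.5, -0.0]
gripper_width: 0.296
finger_force: 0.0
time_s: 11.4
tool_pos: [0.5376, 0.1501, 0.1312]
tool_rot: [-180.0, -0.0, -173.5]
contact_force: [0.3, -1.2, 0.9]
gripper_width: 0.142
finger_force: 40.0
time_s: 12.2
tool_pos: [0.5374, 0.1494, 0.1312]
tool_rot: [-179.9, 0.0, 132.3]
contact_force: [0.4, -3.2, 0.8]
gripper_width: 0.14
finger_force: 40.0
[-0.88643727  0.07227309  0.13049527] [-16.8  44.8  -6.  107.5   9.1  28.1  13.2]
```

Another 56°, which should bring the winding to about 5.1 rad.

```bash

python3 -m handwheel '0 0 0 0 0 0.08 -1;0 0 0 0 0 0.16 -1;0 0 0 0 0 0.24 -1;0 0 0 0 0 0.32 -1;0 0 0 0 0 0.4 -1;0 0 0 0 0 0.48 -1;0 0 0 0 0 0.55 -1;0 0 0 0 0 0.6 -1'
python3 -m handwheel '0 0 0 0 0 0 1;0 0 0 0 0 0 1;0 0 0 0 0 0 1;0 0 0 0 0 0 1;0 0 0 0 0 0 1;0 0 0 0 0 0 1;0 0 0 0 0 0 1;0 0 0 0 0 0 1'
python3 -m handwheel '0 0 0 0 0 0 1;0 0 -0.1 0 0 0 1;0 0 -0.3 0 0 0 1;0 0 -0.5 0 0 0 1;0 0 -0.7 0 0 0 1;0 0 -0.8 0 0 0 1;0 0 -0.8 0 0 0 1;0 0 -0.8 0 0 0 1'
python3 - <<'E'
from h import *
print(np.round(sensors.get_obs()['joint_positions'],1))
cv2.imwrite('pics/w2.png',capture('wrist')[...,::-1])
c=np.array([.5475,.0605]);a=np.radians(7.35)
go([.556,-.254,.25],158)
E
```

```text
time_s: 13.0
tool_pos: [0.5367, 0.1492, 0.1312]
tool_rot: [-179.9, 0.1, 78.3]
contact_force: [-1.1, -4.4, 2.5]
gripper_width: 0.137
finger_force: 40.0
time_s: 13.8
tool_pos: [0.5376, 0.1505, 0.1312]
tool_rot: [180.0, -0.0, 78.5]
contact_force: [0.3, 0.2, -0.2]
gripper_width: 0.842
finger_force: 0.0
time_s: 14.6
tool_pos: [0.5372, 0.1505, 0.2508]
tool_rot: [-180.0, 0.0, 78.5]
contact_force: [0.6, 0.5, -0.3]
gripper_width: 0.997
finger_force: 0.0
[-27.   35.1  11.1 102.5  -9.3  43.3 -22.6]
shift [-2.617e+00  6.600e-01  2.000e-03] turn [-0.001 -0.    -0.883]
```

View pics/w2.png

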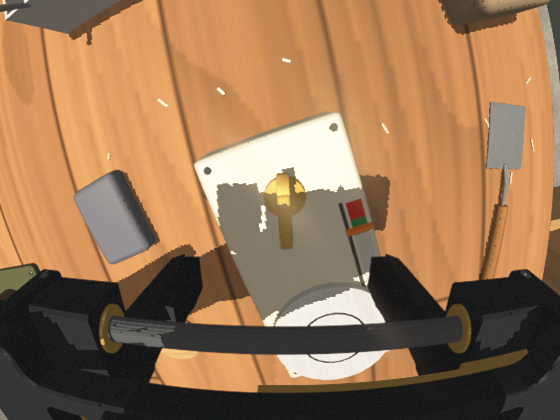

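The pointer is at (359,229), by the green zone's white-side edge, and parallax shifts it that way. I'll compute its real position.

```bash
python3 - <<'E'
from h import *
c=np.array([.5475,.0605]);a=np.radians(7.35);M=np.array([[np.cos(a),-np.sin(a)],[np.sin(a),np.cos(a)]])
for n,p,z in[('ptr',(359,229),.09),('red/green',(357,219),.082),('red top',(353,200),.082),('plat ring',(336,337),.1)]:print(n,M.T@(wr(p,z)[:2]-c))
im=cv2.resize(capture('top')[185:235,165:265,::-1],None,fx=8,fy=8,interpolation=cv2.INTER_CUBIC)
cv2.imwrite('pics/t3.png',im)
E
```

```text
ptr [0.05969495 0.03675416]
red/green [0.0612622  0.04414622]
red top [0.06248559 0.06442313]
plat ring [ 0.00448118 -0.07808301]
```

View pics/t3.png

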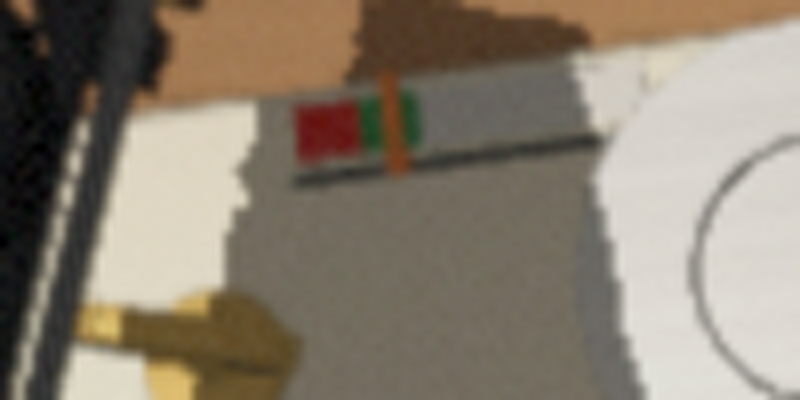

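The top view shows the pointer in the middle of the green, at y ≈ 36.8 mm or about 5.1 rad. Now for the vase: I'll use yaw 21° so the fingers open clear of the neighbours.

```bash

python3 -m handwheel '-0.3 0.08 0 0 0 0 1;-0.6 0.16 0 0 0 0 1;-0.87 0.22 0 0 0 0 1;-0.87 0.22 0 0 0 0 1;-0.87 0.22 0 0 0 0 1;-0.87 0.22 0 0 0 0 1;-0.87 0.22 0 0 0 0 1;-0.87 0.22 0 0 0 0 1'
python3 -m handwheel '-0.3 0.08 0 0 0 0 1;-0.6 0.16 0 0 0 0 1;-0.87 0.22 0 0 0 0 1;-0.87 0.22 0 0 0 0 1;-0.87 0.22 0 0 0 0 1;-0.87 0.22 0 0 0 0 1;-0.87 0.22 0 0 0 0 1;-0.87 0.22 0 0 0 0 1'
python3 -m handwheel '-0.3 0.08 0 0 0 0.08 1;-0.6 0.16 0 0 0 0.16 1;-0.87 0.22 0 0 0 0.24 1;-0.87 0.22 0 0 0 0.32 1;-0.87 0.22 0 0 0 0.4 1;-0.87 0.22 0 0 0 0.5 1;-0.87 0.22 0 0 0 0.6 1;-0.87 0.22 0 0 0 0.64 1'
python3 - <<'E'
from h import *
print(np.round(sensors.get_obs()['joint_positions'],1))
go([.552,-.254,.25],21)
cv2.imwrite('pics/w3.png',capture('wrist')[...,::-1])
E
```

```text
time_s: 15.5
tool_pos: [0.5439, 0.0176, 0.2509]
tool_rot: [-180.0, -0.0, 78.7]
contact_force: [-0.1, 0.3, 1.3]
gripper_width: 0.998
finger_force: 0.0
time_s: 16.3
tool_pos: [0.5506, -0.1168, 0.2512]
tool_rot: [-180.0, -0.0, 78.7]
contact_force: [0.7, -0.1, 0.5]
gripper_width: 0.997
finger_force: 0.0
time_s: 17.1
tool_pos: [0.5572, -0.2518, 0.251]
tool_rot: [-180.0, -0.0, 20.8]
contact_force: [0.7, -0.2, 0.2]
gripper_width: 0.997
finger_force: 0.0
[  6.4  40.9  25.   93.6 -21.   50.3 -29.7]
shift [-0.037  0.001  0.007] turn [-0.    -0.    -0.003]
```

View pics/w3.png

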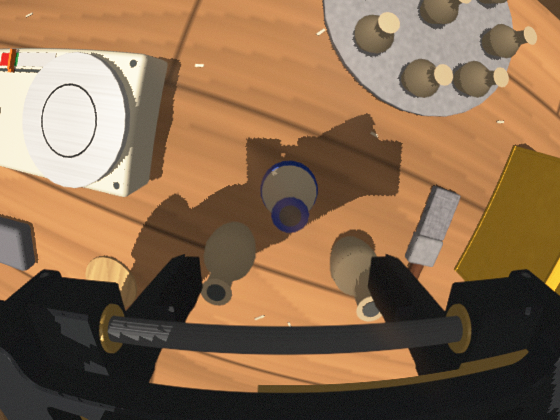

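The wrist view shows the blue lip at (290,214), and the plain lips at (217,292) and (371,307).

```bash
python3 - <<'E'
from h import *
p,q=pose()
for n,px in[('blue',(290,214)),('p1',(217,292)),('p2',(371,307))]:
    w=wr(px,.13);print(n,w,'tool',q.inv().apply(w-p))
go([*wr((290,214),.13)[:2],.104],20.8)
E
```

```text
blue [ 0.55622283 -0.25630252  0.13      ] tool [-0.00255612  0.0039763   0.12097462]
p1 [ 0.46161716 -0.22071952  0.13      ] tool [-0.07849568 -0.06272876  0.12100788]
p2 [ 0.49572234 -0.36273525  0.13      ] tool [-0.09675003  0.08217951  0.12095499]
shift [-0.017  0.027  0.98 ] turn [-0.     0.    -0.001]
```

```bash

python3 -m handwheel '-0.02 0.02 0.2 0 0 0 1;-0.02 0.02 0.4 0 0 0 1;-0.02 0.02 0.6 0 0 0 1;-0.02 0.02 0.75 0 0 0 1;-0.02 0.02 0.87 0 0 0 1;-0.02 0.02 0.97 0 0 0 1;-0.02 0.02 0.97 0 0 0 1;-0.02 0.02 0.97 0 0 0 1'
python3 -m handwheel '0 0 0 0 0 0 -1;0 0 0 0 0 0 -1;0 0 0 0 0 0 -1;0 0 0 0 0 0 -1;0 0 0 0 0 0 -1;0 0 0 0 0 0 -1;0 0 0 0 0 0 -1;0 0 0 0 0 0 -1' 25
python3 -m handwheel '0 0 0 0 0 0 -1;0 0 0 0 0 0 -1;0 0 0 0 0 0 -1;0 0 0 0 0 0 -1;0 0 0 0 0 0 -1;0 0 0 0 0 0 -1;0 0 0 0 0 0 -1;0 0 0 0 0 0 -1'
```

```text
time_s: 17.95
tool_pos: [0.5554, -0.2567, 0.106]
tool_rot: [180.0, -0.0, 21.0]
contact_force: [0.4, 0.2, 1.5]
gripper_width: 1.001
finger_force: 0.0
time_s: 18.75
tool_pos: [0.5551, -0.2569, 0.1057]
tool_rot: [180.0, -0.0, 20.9]
contact_force: [-0.0, -1.4, 3.0]
gripper_width: 0.305
finger_force: 23.0
time_s: 19.55
tool_pos: [0.5551, -0.2568, 0.1057]
tool_rot: [180.0, -0.0, 20.9]
contact_force: [-0.1, 0.3, 1.5]
gripper_width: 0.294
finger_force: 23.2
```

```bash

python3 -m handwheel '0 0 -0.05 0 0 0 -1;0 0 -0.15 0 0 0 -1;0 0 -0.3 0 0 0 -1;0 0 -0.5 0 0 0 -1;0 0 -0.7 0 0 0 -1;0 0 -0.85 0 0 0 -1;0 0 -0.95 0 0 0 -1;0 0 -0.95 0 0 0 -1'
python3 - <<'E'
from h import *
# vase axis estimated offset from TCP: check lip in wrist image
print(sensors.get_obs()['moment'])
go([.5585,-.0185,.25],20.9)
cv2.imwrite('pics/w4.png',capture('wrist')[...,::-1])
E
```

```text
time_s: 20.35
tool_pos: [0.5561, -0.2576, 0.2514]
tool_rot: [179.8, -0.2, 20.9]
contact_force: [0.2, -0.6, -1.5]
gripper_width: 0.297
finger_force: 23.7
[-0.04548609  0.13454793 -0.0248369 ]
shift [ 0.584 -1.483  0.006] turn [ 0.002 -0.002  0.   ]
```

View pics/w4.png

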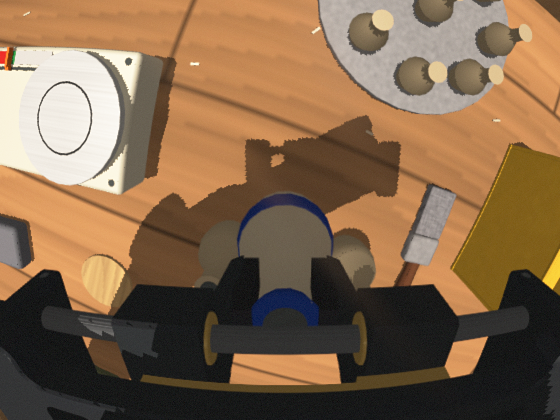

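The vase is held straight, with its lip at (285,305); the ring centre shows at (65,118). I'll carry it over the platter.

```bash

python3 - <<'E'
from h import *
print(wr((65,118),.1))
E
python3 -m handwheel '0.03 -0.08 0 0 0 0 -1;0.08 -0.2 0 0 0 0 -1;0.14 -0.36 0 0 0 0 -1;0.2 -0.52 0 0 0 0 -1;0.25 -0.65 0 0 0 0 -1;0.28 -0.72 0 0 0 0 -1;0.29 -0.74 0 0 0 0 -1;0.29 -0.74 0 0 0 0 -1'
python3 -m handwheel '0.03 -0.08 0 0 0 0 -1;0.08 -0.2 0 0 0 0 -1;0.14 -0.36 0 0 0 0 -1;0.2 -0.52 0 0 0 0 -1;0.25 -0.65 0 0 0 0 -1;0.28 -0.72 0 0 0 0 -1;0.29 -0.74 0 0 0 0 -1;0.29 -0.74 0 0 0 0 -1'
python3 - <<'E'
from h import *
go([.5585,-.0185,.2075],20.9)
cv2.imwrite('pics/w5.png',np.vstack([capture('wrist')[150:350,150:450,::-1]]))
t=capture('top')[...,::-1];s=capture('scene')[...,::-1]
a=cv2.resize(t[170:270,225:325],None,fx=4,fy=4,interpolation=cv2.INTER_CUBIC)
b=cv2.resize(s[150:270,250:350],None,fx=4,fy=4,interpolation=cv2.INTER_CUBIC)
a=cv2.copyMakeBorder(a,0,80,0,0,cv2.BORDER_CONSTANT);cv2.imwrite('pics/ts5.png',np.hstack([a,b]))
E
```

```text
[ 0.55998588 -0.02093813  0.1       ]
time_s: 21.2
tool_pos: [0.5559, -0.1374, 0.2478]
tool_rot: [-180.0, 0.0, 21.0]
contact_force: [-0.6, -0.8, -1.1]
gripper_width: 0.294
finger_force: 23.7
time_s: 22.0
tool_pos: [0.5571, -0.0189, 0.2483]
tool_rot: [180.0, -0.0, 20.9]
contact_force: [-0.1, -0.1, -1.7]
gripper_width: 0.298
finger_force: 23.7
shift [0.009 0.001 0.272] turn [ 0. -0.  0.]
```

View pics/ts5.png

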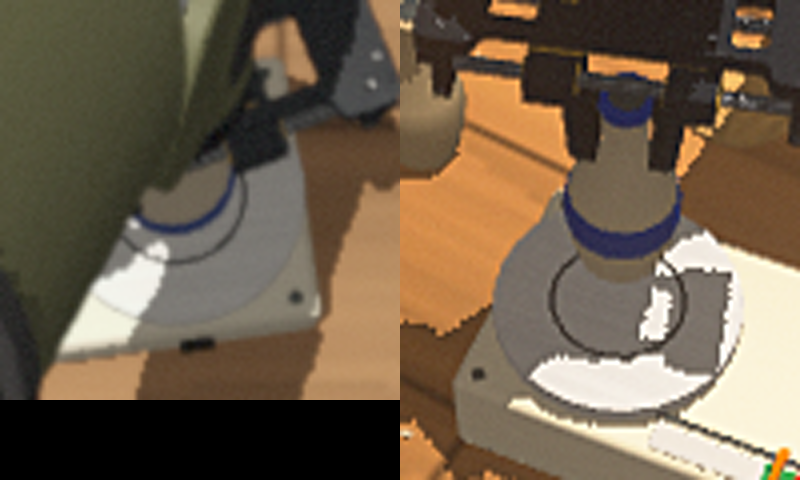

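The vase hangs upright over the ring (scene crop: foot centre x≈618, ring centre (618,301)). I'll check the alignment numerically.

```bash
python3 - <<'E'
from h import *
p,q=pose();z=p[2]-.1057
print('foot centre pred px',w2p('scene',[p[0],p[1],z]),'ring obs (304.1,224.9)->',p2w('scene',(304.1,224.9),.1))
# near bottom edge of foot observed at 304.1,220.1: max row of foot circle predicted
t=np.linspace(0,6.28,60);P=np.array([w2p('scene',[p[0]+.022*np.cos(a),p[1]+.022*np.sin(a),z]) for a in t])
print('pred foot bottom',P[P[:,1].argmax()],'x range',P[:,0].min(),P[:,0].max(),'obs 250+(577-400)/4..250+(658-400)/4',294.3,314.5)
E
```

```text
foot centre pred px [304.32861609 211.76692977] ring obs (304.1,224.9)-> [ 0.5618387 -0.0166033  0.1      ]
pred foot bottom [304.45263792 220.32905324] x range 294.07197663511687 314.58574282177244 obs 250+(577-400)/4..250+(658-400)/4 294.3 314.5
```

```bash

python3 -m handwheel '0.016 0.006 0.04 0 0 0 -1;0.016 0.006 0.09 0 0 0 -1;0.016 0.006 0.14 0 0 0 -1;0.016 0.006 0.18 0 0 0 -1;0.016 0.006 0.21 0 0 0 -1;0.016 0.006 0.235 0 0 0 -1;0.016 0.006 0.25 0 0 0 -1;0.016 0.006 0.25 0 0 0 -1'
python3 -m handwheel '0 0 0.004 0 0 0 -1;0 0 0.008 0 0 0 -1;0 0 0.012 0 0 0 -1;0 0 0.016 0 0 0 -1;0 0 0.02 0 0 0 -1;0 0 0.024 0 0 0 -1;0 0 0.024 0 0 0 -1;0 0 0.024 0 0 0 -1'
```

```text
time_s: 22.95
tool_pos: [0.5595, -0.0183, 0.2105]
tool_rot: [-180.0, 0.0, 20.9]
contact_force: [-0.2, 0.1, -1.0]
gripper_width: 0.298
finger_force: 23.8
time_s: 23.75
tool_pos: [0.5596, -0.0183, 0.2071]
tool_rot: [-180.0, 0.0, 20.9]
contact_force: [0.0, 0.2, -2.0]
gripper_width: 0.299
finger_force: 23.7
```

```bash

python3 -m handwheel '0 0 0.002 0 0 0 -1;0 0 0.004 0 0 0 -1;0 0 0.006 0 0 0 -1;0 0 0.008 0 0 0 -1;0 0 0.01 0 0 0 -1;0 0 0.01 0 0 0 -1;0 0 0.01 0 0 0 -1;0 0 0.01 0 0 0 -1'
```

```text
time_s: 24.55
tool_pos: [0.5597, -0.0184, 0.2058]
tool_rot: [180.0, -0.0, 20.9]
contact_force: [0.5, -0.8, 2.0]
gripper_width: 0.298
finger_force: 23.6
```

The force has gone from -1.7 to +2 N, so the foot is on the platter. Now I'll release gently and rise.

```bash

python3 -m handwheel '0 0 0 0 0 0 -0.3;0 0 0 0 0 0 -0.2;0 0 0 0 0 0 0;0 0 0 0 0 0 0.2;0 0 0 0 0 0 0.4;0 0 0 0 0 0 0.7;0 0 0 0 0 0 1;0 0 0 0 0 0 1'
python3 -m handwheel '0 0 0 0 0 0 1;0 0 0 0 0 0 1;0 0 0 0 0 0 1;0 0 -0.05 0 0 0 1;0 0 -0.15 0 0 0 1;0 0 -0.3 0 0 0 1;0 0 -0.45 0 0 0 1;0 0 -0.6 0 0 0 1'
python3 -m handwheel '0 0 -0.2 0 0 0 1;0 0 -0.4 0 0 0 1;-0.2 0 -0.4 0 0 0 1;-0.5 0 -0.4 0 0 0 1;-0.7 0 -0.4 0 0 0 1;-0.9 0 -0.4 0 0 0 1;-0.9 0 -0.4 0 0 0 1;-0.9 0 -0.4 0 0 0 1'
python3 - <<'E'
from h import *
t=capture('top')[...,::-1];s=capture('scene')[...,::-1]
a=cv2.resize(t[170:290,160:460],None,fx=2.5,fy=2.5,interpolation=cv2.INTER_CUBIC)
b=cv2.resize(s[120:305,170:420],None,fx=1.6,fy=1.6,interpolation=cv2.INTER_CUBIC)
b=cv2.copyMakeBorder(b,0,0,0,750-b.shape[1],cv2.BORDER_CONSTANT);cv2.imwrite('pics/fin.png',np.vstack([a,b]))
print(w2p('scene',[.5595,-.0184,.1]),w2p('scene',[.5595,-.0184,.23]))
E
```

```text
time_s: 25.35
tool_pos: [0.5596, -0.0184, 0.2056]
tool_rot: [-180.0, -0.0, 20.9]
contact_force: [0.1, -0.7, 0.8]
gripper_width: 0.923
finger_force: 0.0
time_s: 26.15
tool_pos: [0.5595, -0.0185, 0.297]
tool_rot: [180.0, -0.0, 20.9]
contact_force: [0.9, 0.2, -0.0]
gripper_width: 0.999
finger_force: 0.0
time_s: 26.95
tool_pos: [0.4336, -0.0667, 0.3563]
tool_rot: [-180.0, -0.1, 20.9]
contact_force: [0.9, -0.3, 0.5]
gripper_width: 1.0
finger_force: 0.0
[303.92166832 223.79068661] [305.5023551  188.00049255]
```

View pics/fin.png

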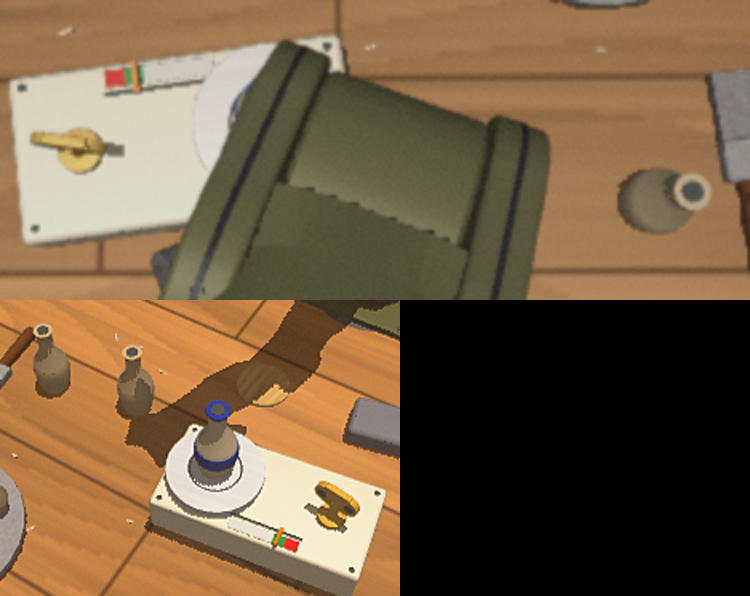

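The picture shows the vase upright inside the ring (218,455 in the lower crop), both plain vases standing, the pointer in the green, and the arm clear.

```bash
python3 -c "
from workcell import job
print(job.close_job())"
```

```text
the job is handed in; nothing more can be done
None
```

The job is handed in: the key is wound to about 5.1 rad with the pointer mid-green, and the blue-banded vase stands upright in the ring. Both plain vases are still standing where they were, and the arm is clear of everything, at about 27 s of the allowed 72 s.

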